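Weight the shade ring and hold the index plunger back

TASK

A lampshade ring lies on the indexing turntable: find the tall steel weight collar among the fittings in the tray, lower it (do not drop it) over the turntable's post until it rests on the ring's spider, and let go of it. Then grip the black pull knob of the index plunger, pull it fully back to its stop and finish while holding it there, so that I can turn the ring to its next side; do not turn the turntable yourself. Leave the other fittings in the tray and the things round about where they are.

Things in the scene. Friction and masses are not known exactly. Their poses are not given: they have to be found in the camera images.
- collar: the weight collar: a plain steel ring, outside diameter 40 mm, bore 16 mm straight through, 40 mm tall, about 0.3 kg, standing on its end in the tray among the other fittings (the only piece with a bore that is as tall as it is wide). Origin: centre of its underside; z along the bore
- spacer: a low steel ring: outside diameter 40 mm, bore 16 mm, only 10 mm tall; another fitting in the tray, not wanted. Origin: centre of its underside
- hex_spacer: a hexagonal steel rod piece lying on a flat, 50 mm long (its x axis), 14 mm across flats; another fitting in the tray, not wanted. Origin: centre of its underside
- star_knob: a grey cast star knob lying with its lobes down, 44 mm across the lobes, 22 mm tall; another fitting in the tray, not wanted. Origin: centre of its underside
- finial: a turned steel lamp finial standing up, 28 mm in diameter, 40 mm tall; another fitting in the tray, not wanted. Origin: centre of its underside
- plug: a solid round steel plug with no bore, 36 mm in diameter, 30 mm tall; another fitting in the tray, not wanted. Origin: centre of its underside
- tray: the open grey plastic tray of fittings, 280 x 190 mm (its x and y), 34 mm high, walls and floor 4 mm thick; fixed to the bench. Its six fittings lie in two rows of three along its x axis, about 78 mm apart along x and 74 mm along y. Origin: centre of its underside
- tray_in (a point): centre of the tray's inner floor
- stand: the fixed foot of the indexing turntable, bolted to the bench. Origin: on the turntable's axis at bench height; z up, its -y axis points from the turntable's axis towards the index plunger. An upright and a 40 mm wide arm reach over the plate's rim at the plunger (the arm's top is 70 mm above the bench)
- turntable (a joint): turning angle of the round aluminium plate (260 mm diameter, 12 mm thick, top 50 mm above the bench, four index holes near its rim) in rad, 0 as it stands now; the index pin locks it, with the pin out it turns with slight friction
- frame: the square lampshade ring, 150 mm a side, of 4 mm wire, lying flat on the plate; four spider wires rise from its corners to a washer in the middle (46 mm across, hole 18 mm) that sits round the turntable's post, its top 27.5 mm above the plate. Loose, 0.15 kg. Origin: its centre, at the level of the plate's top
- post_tip (a point): top of the upright steel post at the turntable's centre: 12 mm in diameter, 55 mm tall above the washer, its last 10 mm tapered to 6 mm
- collar_seat (a point): where the centre of the collar's underside comes to lie when it is home: on the post's axis, on top of the spider's washer, 55 mm below post_tip
- pull_knob: the black pull knob of the index plunger, upright over the plate's rim on the bracket arm: a head 33 mm in diameter and 19 mm tall (its side straight for 15 mm) on a 22 mm neck 9 mm tall. Origin: centre of the neck's underside, 13 mm above the arm; z up
- knob_grip (a point): centre of the pull knob's head, about 100 mm above the bench with the pin home; the place to grip
- plunger (a joint): how far the plunger is drawn straight up out of the plate, in m: 0 with the pin home (8 mm deep in its index hole), clear of the plate from 0.008, at its stop at 0.015. A spring pulls it back: 6 N at 0, 13.5 N at the stop
- shears: a pair of shears with black handles lying on the bench beyond the turntable, about 200 mm long, 10 mm high; a bystander. Origin: under the pivot
- glue_jar: a white glue jar, 68 mm in diameter, 110 mm tall, beyond the work; a bystander. Origin: centre of its underside
- trim_spool: a standing cardboard spool of blue trim, 120 mm in diameter, 100 mm tall, beyond the work; a bystander. Origin: centre of its underside
Mind the look-alikes: they are no part of the job. Leave any yellow look-alike of the star_knob alone.

How it is judged:
On the way, in this order (a step that is already met when the one before it is completed fails the run):
1. the collar is on the post, rests upright on the spider's washer and is let go, with the index pin still home (horizontal distance between collar and collar_seat below 0.005 m and z of collar in the frame of collar_seat between -0.004 and 0.004 m and angle between collar's own z axis and vertical below 0.1 rad and contact force between the fingers and collar below 0.2 N and value of joint plunger below 0.004 m), for 0.2 s.
2. the plunger is pulled fully back by its knob (value of joint plunger above 0.0125 m and contact force between the fingers and pull_knob above 2 N), for 0.2 s.
At the end, for the whole second after the job is handed in: Fingers hold the knob, plunger back 12.5 mm or more; collar untouched on the spider (5 mm sideways, 4 mm in height, 0.1 rad tilt); turntable turned under 0.12 rad; shade ring moved under 12 mm and flat (0.05 rad); other fittings in the tray (within 0.17 m of its centre) (all of step 2 and contact force between collar and pull_knob below 0.2 N and horizontal distance between collar and collar_seat below 0.005 m and z of collar in the frame of collar_seat between -0.004 and 0.004 m and angle between collar's own z axis and vertical below 0.1 rad and contact force between the fingers and collar below 0.2 N and value of joint turntable between -0.12 and 0.12 rad and distance of frame from where it was at the start of the episode below 0.012 m and angle between frame's own z axis and vertical below 0.05 rad and distance between each of spacer, hex_spacer, star_knob, finial, plug and tray_in below 0.17 m); the arm keeps its last pose, push and grip.
It fails at once if a bystander (shears, glue jar, trim spool) is moved more than 30 mm (distance of any of shears, glue_jar, trim_spool from where it was at the start of the episode above 0.03 m).
It fails at once if the collar is dropped onto the ring (falls faster than 0.6 m/s close over its seat) (horizontal distance between collar and collar_seat below 0.03 m and z of collar in the frame of collar_seat below 0.05 m and linear speed of collar above 0.6 m/s).
It also fails if it takes over 48 s, if anything falls off the work surface, if the arm or the gripper's body presses on something with over 40 N, if the wrist force passes 120 N, or if a joint passes its speed limit or range.

ROBOT

A 6-joint arm with a two-finger parallel gripper is mounted at the origin on the work surface. World frame = base frame: x ahead of the robot, y to its left, z up, the work surface at z = 0. Lengths are in m, angles in rad, forces in N, time in s.
With the tool pointing down it reaches from about 0.325 to 0.925 m from the base axis. Payload 3.1 kg.
Tool frame: the origin (TCP) lies at the very end of the fingers, on their centre line; the grasp point (between the pads) lies env.tcp_to_grasp behind it (env.tcp_to_grasp is the distance from the TCP to the grasp point, in m); z points along the fingers, y is the direction in which the jaws open and shut (so a half turn about z gives the same grasp; the last joint's range is limited). The gripper opens to 85 mm and grips with 20 to 120 N. Pads are 22 mm wide; open, the fingers measure 114 mm over their backs; the gripper's body (76 mm by 85 mm) begins 54 mm behind the grasp point. The pads swing forward as they close: fully open they stand 13 mm farther back than shut.
Start: joints at [-1.276, 0.217, 1.613, -0, 1.311, -0.112], TCP at [0.247, -0.574, 0.209] pointing down, gripper open.
Joint ranges: [-2.75, 2.75], [-0.78, 2.1], [0.31, 2.55], [-1.13, 4.27], [0.13, 2.63], [-2.58, 2.58]. Speed limits (rad/s): [2.79, 2.79, 3.14, 3.14, 3.14, 3.14].

INTERFACE

Orientations are given as a unit quaternion [x, y, z, w].
In Python, from cell import env, read_camera, camera_params, job_done, trace, spot_point gives the robot as it stands.
- The arm moves only by the tool send_rows, never from a script. Its argument "series" is text: rows parted by semicolons, each of 7 numbers parted by spaces: the turn, a rotation vector about the tool's x, y, z in rad, then the shift along the tool's x, y, z in cm, then the opening, from 0 (shut) to 1 (fully open). A call has 1 to 8 rows; each row shifts and turns the pose as measured when the row begins, along the tool's axes as they then stand; what a row does not reach is not made up. A row lasts 1/12 s, in which the tool goes at most 41.7 mm and 7.16 degrees, less where a joint would pass 70% of its speed; a pose out of reach is approached as far as the arm can. A call with a gripper value outside its range is refused whole. The fingers move at their own pace and stop on an object; "newtons" is the grip in N (left out, the last holds). Time passes only in rows, so rows that do not move let the fingers close. It gives the time, the measured TCP pose, the force and the opening at its end, in the units of the state.
- env.state(): the state, without advancing time (a new reading comes with each control period).
- read_camera(name): name is "scene" or "top" or "wrist"; returns the picture (384x512x3 uint8, red, green, blue); there is no depth.
- camera_params(name): a dict with "vertical_fov" (degrees; the focal length in pixels is half the picture's height over the tangent of half this angle, whatever the lens; pixels are square), "cx", "cy" (the principal point, pixels), "k1" (the pictures are not rectified: a ray, as slopes to the right and down, at radius r is drawn at 1 + k1 r^2 times it, then the intrinsics apply), "rvec" (rotation vector, rad) and "tvec" (3), from world to camera coordinates, as OpenCV has them; the wrist camera has in their place "T_tool_cam" (4x4, takes a point from camera to tool coordinates, whose origin is the TCP and whose axes are the flange's). Camera axes: x right, y down, z forward; pixel columns grow to the right and rows downward; lengths in m; the calibration is good to about 2 mm. A picture is of the moment at which its call begins: read the wrist's pose just before it. camera_params takes no time and is no camera call.
- job_done(): hands the job in, once; it reports no verdict.
Trained networks look in the newest picture that a camera, given by its name, has taken for a name from the list of things; names that differ only in an ending like _2 or _b are one class to them, and where a whole thing is asked for, a point or a joint stands for the part that bears it (a point fixed in the world has none). Each returns a list of dicts, best first, with "conf" (0 to 1); they miss things now and then, are a little off and sometimes report something else, mostly with a low value. They report only what shows in the picture. A call takes as long as a camera call. They do not tell look-alikes from the thing itself.
- trace(camera, target): "mask" (384x512 bool, what is visible of it).
- spot_point(camera, target): "xyz" ([x, y, z] in m, in the coordinates of the camera as it stood for that picture, good to about 4 mm: a listed point, or the origin of a listed thing).
The state is a dict: "time_s": time; "joints": joint angles; "dq": joint speeds; "tau": joint torques, N m; "eef_pos": TCP position; "orientation": TCP orientation; "ft_force": force on the tool from outside, world axes, zero at the start; "ft_torque": the same for the moment, N m; "finger_gap": finger opening in m.
Only numpy, scipy, OpenCV 4.12 (cv2) and the standard library are available. Lean on these libraries where they do the work, as an engineer would, in place of code of your own. Each camera call takes 0.05 s, during which the arm holds its last target. There are 200 camera calls.

## Working session

There is one attempt and no reset: what is moved stays moved. The work goes in short steps, Python scripts to look and compute and a tool call to move; the robot and the scene stay as the last step left them, time stands still between calls to the robot, and variables do not carry over. Pictures are saved under pics/ and viewed, about 8 in all and at most 12, crops included, and the job is handed in when it is done.

Besides the shell and the picture viewer there is one more tool, called after "Call:" as name(argument=value, ...) on one line, values as JSON. send_rows: Moves the arm, as the interface text tells. Its arguments: {"type":"object","properties":{"series":{"type":"string"},"newtons":{"type":"number"}},"required":["series"]}

```bash
mkdir -p pics
cat > h.py <<'E'
import numpy as np, cv2
from scipy.spatial.transform import Rotation as R
from cell import env, read_camera, camera_params, job_done, trace, spot_point
def T(cam):
    """camera->world 4x4"""
    p=camera_params(cam); M=np.eye(4)
    if cam=="wrist":
        s=env.state(); M[:3,:3]=R.from_quat(s["orientation"]).as_matrix(); M[:3,3]=s["eef_pos"]
        return M@np.array(p["T_tool_cam"])
    M[:3,:3]=R.from_rotvec(np.ravel(p["rvec"])).as_matrix(); M[:3,3]=np.ravel(p["tvec"])
    return np.linalg.inv(M)
def K(cam):
    p=camera_params(cam); f=192/np.tan(np.radians(p["vertical_fov"])/2)
    return np.array([[f,0,p["cx"]],[0,f,p["cy"]],[0,0,1.]]),p["k1"]
def plane(cam,uv,z,M=None):
    """pixel -> world point at height z"""
    M=T(cam) if M is None else M; k,k1=K(cam)
    d=(np.array(uv)-k[:2,2])/k[0,0]; u=d.copy()
    for _ in range(30): u=d/(1+k1*(u@u))
    r=M[:3,:3]@np.r_[u,1]; return M[:3,3]+r*(z-M[2,3])/r[2]
def proj(cam,X,M=None):
    M=np.linalg.inv(T(cam) if M is None else M); k,k1=K(cam)
    c=M[:3,:3]@np.array(X)+M[:3,3]; u=c[:2]/c[2]; return k[:2,:2]@(u*(1+k1*(u@u)))+k[:2,2]
def snap(cam,name):
    im=read_camera(cam); cv2.imwrite(f"pics/{name}.png",im[...,::-1]); return im
def spot(cam,t):
    M=T(cam); return [(round(d["conf"],2),np.round((M@np.r_[d["xyz"],1])[:3],4),np.round(proj(cam,(M@np.r_[d["xyz"],1])[:3]))) for d in spot_point(cam,t)[:3]]
E
python3 - <<'E'
from h import *
print(env.tcp_to_grasp, env.state())
a=snap("scene","s1"); b=snap("top","t1")
cv2.imwrite("pics/both.png",np.vstack([a,b])[...,::-1])
for c in("scene","top"):
    for t in("collar","collar_seat","post_tip","pull_knob","knob_grip","tray","spacer","plug"): print(c,t,spot(c,t))
E
```

```text
0.0187 {'time_s': 0.0, 'joints': array([-1.27620361e+00,  2.17763433e-01,  1.61493467e+00,  1.03138139e-05,
        1.31130244e+00, -1.12233995e-01]), 'dq': array([-1.02803249e-04,  7.15822110e-05,  8.66401708e-04,  2.07829431e-04,
       -8.24281355e-04, -5.25153912e-04]), 'tau': array([ 3.59594314e-04, -3.96839368e+01, -3.03853512e+01,  7.09519168e-05,
        9.58817167e-03,  6.17786355e-08]), 'eef_pos': array([ 0.24705972, -0.57314679,  0.20726231]), 'orientation': array([ 9.79382300e-01,  2.02012033e-01, -1.04660975e-04, -1.19939801e-03]), 'ft_force': array([-0.64154443,  0.29873461,  0.97533586]), 'ft_torque': array([ 0.03469139,  0.02531399, -0.02546959]), 'finger_gap': 0.08530639850352086}
scene collar [(0.62, array([ 0.5777,  0.2528, -0.0023]), array([355., 253.]))]
scene collar_seat [(0.96, array([ 0.4837, -0.2027,  0.0771]), array([191., 183.]))]
scene post_tip [(0.74, array([ 0.4831, -0.2026,  0.1334]), array([189., 166.])), (0.52, array([ 0.4937,  0.2217, -0.0012]), array([345., 228.]))]
scene pull_knob [(0.66, array([ 0.4003, -0.2876,  0.0812]), array([172., 160.])), (0
[... 829 characters left out ...]
y([ 0.405 , -0.28  ,  0.0802]), array([373., 246.])), (0.47, array([ 0.401 , -0.2877,  0.0992]), array([378., 248.]))]
top knob_grip [(0.61, array([ 0.4014, -0.2877,  0.0993]), array([378., 248.])), (0.27, array([ 4.951e-01,  2.197e-01, -2.000e-04]), array([170., 204.]))]
top tray [(0.67, array([4.953e-01, 2.186e-01, 2.000e-04]), array([170., 204.]))]
top spacer [(0.62, array([ 4.891e-01, -2.049e-01,  2.000e-04]), array([336., 210.])), (0.47, array([0.4127, 0.1878, 0.0066]), array([181., 237.])), (0.33, array([ 0.4862, -0.2086,  0.0488]), array([341., 211.]))]
top plug [(0.63, array([0.4887, 0.1784, 0.0047]), array([186., 207.])), (0.43, array([0.5707, 0.1696, 0.0016]), array([190., 175.]))]
```

View pics/s1.png

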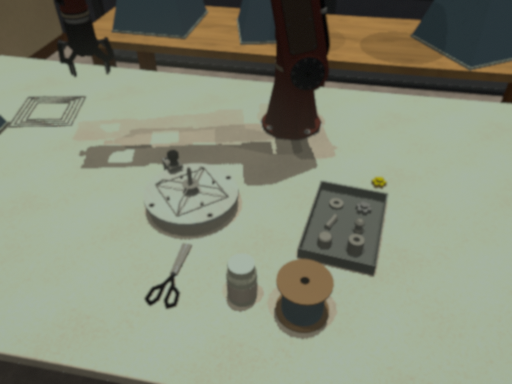

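View pics/t1.png

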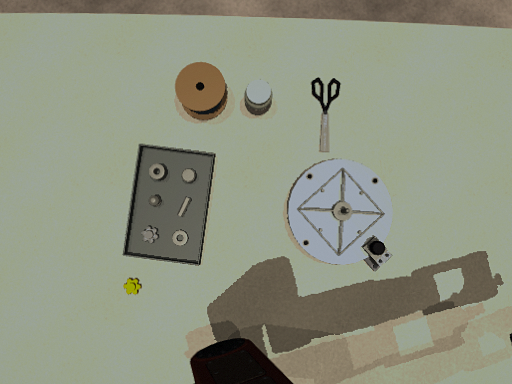

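```bash
cat >> h.py <<'E'
def to(p):
    """print the shift (cm, tool axes) from the measured TCP to p"""
    s=env.state(); r=R.from_quat(s["orientation"])
    print("t",round(s["time_s"],2),"tcp",np.round(s["eef_pos"],4),"shift cm",np.round(100*(r.inv().apply(np.array(p)-s["eef_pos"])),2),"axes",np.round(r.as_matrix(),3).tolist(),"F",np.round(s["ft_force"],1),"gap",round(s["finger_gap"],4))
E
python3 - <<'E'
from h import *
to([.578,.252,.22]); print(camera_params("wrist")["T_tool_cam"])
a=cv2.imread("pics/s1.png")[170:280,290:400]; b=cv2.imread("pics/t1.png")[135:275,115:225]
cv2.imwrite("pics/crop.png",np.hstack([cv2.resize(a,(400,400),interpolation=3),cv2.resize(b,(314,400),interpolation=3)]))
E
```

```text
t 0.9 tcp [ 0.2473 -0.574   0.2086] shift cm [ 63.05 -62.78  -1.14] axes [[0.918, 0.396, -0.0], [0.396, -0.918, -0.0], [-0.0, -0.0, -1.0]] F [-0.6 -0.9  0.3] gap 0.0852
[[ 8.53066364e-04 -9.44697298e-01 -3.27942507e-01  8.60401631e-02]
 [ 9.99999626e-01  7.58397796e-04  4.16565993e-04 -2.76111947e-04]
 [-1.44817893e-04 -3.27942740e-01  9.44697591e-01 -1.65151793e-01]
 [ 0.00000000e+00  0.00000000e+00  0.00000000e+00  1.00000000e+00]]
```

View pics/crop.png

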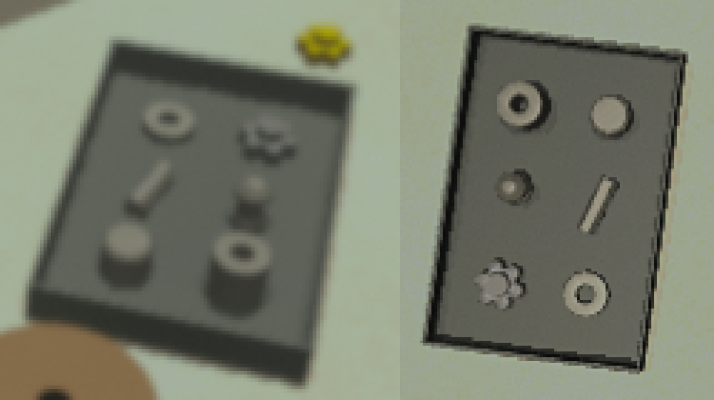

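The collar is the bored, tall piece at scene (356,240) / top (157,171). The low ring at scene (336,203) / top (180,238) is the spacer, and the plug has no bore. A yellow star knob lies outside the tray.

Call:
send_rows(series="0 0 0 2.9 -2.9 -0.3 0.7;0 0 0 2.9 -2.9 -0.3 0.7;0 0 0 2.9 -2.9 -0.3 0.7;0 0 0 2.9 -2.9 -0.3 0.7;0 0 0 2.9 -2.9 0 0.7;0 0 0 2.9 -2.9 0 0.7;0 0 0 2.9 -2.9 0 0.7;0 0 0 2.9 -2.9 0 0.7", newtons=40)

```text
time_s: 1.57
eef_pos: [0.3692, -0.2696, 0.2193]
orientation: [0.981, 0.195, 0.0, 0.003]
ft_force: [1.1, 0.4, -0.5]
finger_gap: 0.0599
```

Call:
send_rows(series="0 0 0 2.9 -2.9 0 0.7;0 0 0 2.9 -2.9 0 0.7;0 0 0 2.9 -2.9 0 0.7;0 0 0 2.9 -2.9 0 0.7;0 0 0 2.9 -2.9 0 0.7;0 0 0 2.9 -2.9 0 0.7;0 0 0 2.9 -2.9 0 0.7;0 0 0 2.9 -2.9 0 0.7")

```text
time_s: 2.23
eef_pos: [0.4951, 0.0395, 0.2216]
orientation: [0.981, 0.194, 0.005, 0.006]
ft_force: [0.4, 0.0, -0.1]
finger_gap: 0.0596
```

```bash
python3 -c "
from h import *
to([.578,.252,.20])"
```

```text
t 2.23 tcp [0.4951 0.0395 0.2216] shift cm [ 15.73 -16.53   2.07] axes [[0.925, 0.38, 0.012], [0.38, -0.925, -0.009], [0.008, 0.013, -1.0]] F [ 0.4  0.  -0.1] gap 0.0596
```

Call:
send_rows(series="0 0 0 2.8 -3 0 0.6;0 0 0 2.8 -3 0 0.6;0 0 0 2.8 -3 0 0.6;0 0 0 2.8 -3 0.5 0.6;0 0 0 2 -2.2 0.5 0.6;0 0 0 1.1 -1 0.5 0.6;0 0 0 0 0 0 0.6")

```text
time_s: 2.82
eef_pos: [0.5718, 0.2478, 0.2078]
orientation: [0.98, 0.199, 0.009, 0.004]
ft_force: [-0.2, -0.7, -0.5]
finger_gap: 0.0515
```

```bash
cat >> h.py <<'E'
def level():
    """rotation vector (tool axes) that makes the tool point down at yaw 23.3 deg"""
    r=R.from_quat(env.state()["orientation"]); a=np.radians(23.3); c,s=np.cos(a),np.sin(a)
    print("turn",np.round((r.inv()*R.from_matrix([[c,s,0],[s,-c,0],[0,0,-1]])).as_rotvec(),4))
def ell(cam,t,z,i=0):
    """mask of target -> centroid, min rect, world centroid at z"""
    M=T(cam)
    for d in trace(cam,t)[:2]:
        m=d["mask"].astype(np.uint8); y,x=np.nonzero(m)
        print(t,round(d["conf"],2),"bbox",x.min(),x.max(),y.min(),y.max(),"centroid@z",np.round(plane(cam,[x.mean(),y.mean()],z,M),4))
E
python3 - <<'E'
from h import *
snap("wrist","w1"); print(spot("wrist","collar")); ell("wrist","collar",.044)
to([.578,.252,.20]); level()
E
```

```text
[(0.63, array([0.5708, 0.2505, 0.0051]), array([252., 154.]))]
collar 0.89 bbox 238 277 134 178 centroid@z [0.5782 0.2478 0.044 ]
t 2.97 tcp [0.5714 0.2443 0.209 ] shift cm [ 0.9  -0.47  0.9 ] axes [[0.922, 0.387, 0.021], [0.387, -0.922, -0.007], [0.017, 0.014, -1.0]] F [ 0.4 -0.1 -0.5] gap 0.0511
turn [ 0.0143 -0.0165 -0.0095]
```

View pics/w1.png

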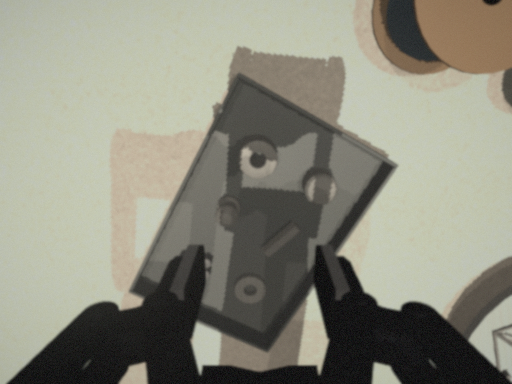

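Run:
```python
from h import *
im=snap("wrist","w2"); M=T("wrist")
for p in([259,157],[261,159]): print(plane("wrist",p,.044,M))
s=env.state(); print("proj of point under TCP", proj("wrist",[*s["eef_pos"][:2],.044]))
t=cv2.imread("pics/t1.png"); print("top", plane("top",[158,171.5],.044), plane("scene",[356,239],.044))
c=cv2.resize(im[110:210,210:310],(600,600),interpolation=3); cv2.imwrite("pics/c2.png",c[...,::-1])
```

```text
[0.57863047 0.2446702  0.044     ]
[0.57751399 0.24203984 0.044     ]
proj of point under TCP [257.14159459 163.84191625]
top [0.57266718 0.24383831 0.044     ] [0.57427263 0.24828844 0.044     ]
```

View pics/c2.png

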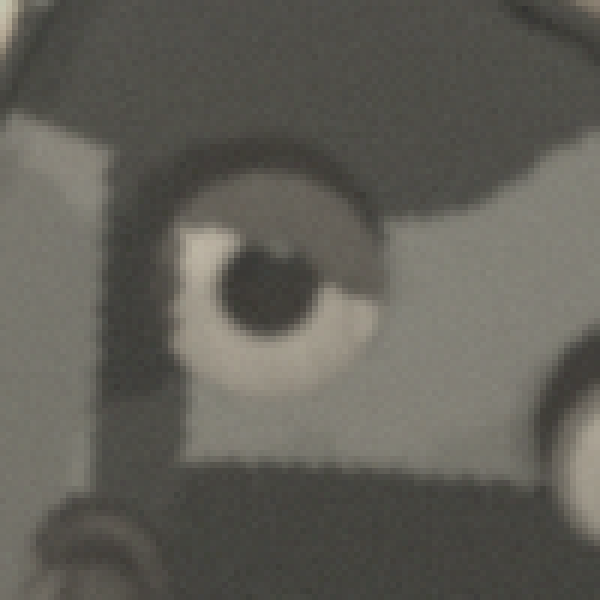

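Call:
send_rows(series="0.014 -0.016 -0.01 0.7 -0.1 2 0.6;0 0 0 0.2 0 3 0.6;0 0 0 0 0 3 0.6;0 0 0 0 0 3 0.6;0 0 0 0 0 1 0.6;0 0 0 0 0 0 0.6")

```text
time_s: 3.52
eef_pos: [0.5853, 0.2401, 0.0945]
orientation: [0.98, 0.197, 0.007, 0.0]
ft_force: [-1.7, 0.0, 0.5]
finger_gap: 0.0511
```

Run:
```python
from h import *
im=snap("wrist","w3"); s=env.state(); print("under TCP",proj("wrist",[*s["eef_pos"][:2],.044]))
print(spot("wrist","collar")); ell("wrist","collar",.044)
to([.578,.244,.013]); level()
u,v=proj("wrist",[*s["eef_pos"][:2],.044]).astype(int); print(u-75,v-75)
c=cv2.resize(im[max(v-75,0):v+75,u-75:u+75],None,fx=4,fy=4,interpolation=3); cv2.imwrite("pics/c3.png",c[...,::-1])
```

```text
under TCP [259.31511825 204.2543303 ]
[(0.72, array([0.5748, 0.2511, 0.0041]), array([242., 194.]))]
collar 0.74 bbox 215 269 170 235 centroid@z [0.5825 0.2517 0.044 ]
t 3.67 tcp [0.5878 0.2416 0.0983] shift cm [-0.98 -0.64  8.51] axes [[0.922, 0.386, 0.02], [0.386, -0.922, 0.004], [0.02, 0.004, -1.0]] F [ 0.3 -0.4 -0.2] gap 0.0512
turn [ 0.0041 -0.0199 -0.01  ]
184 131
```

View pics/c3.png

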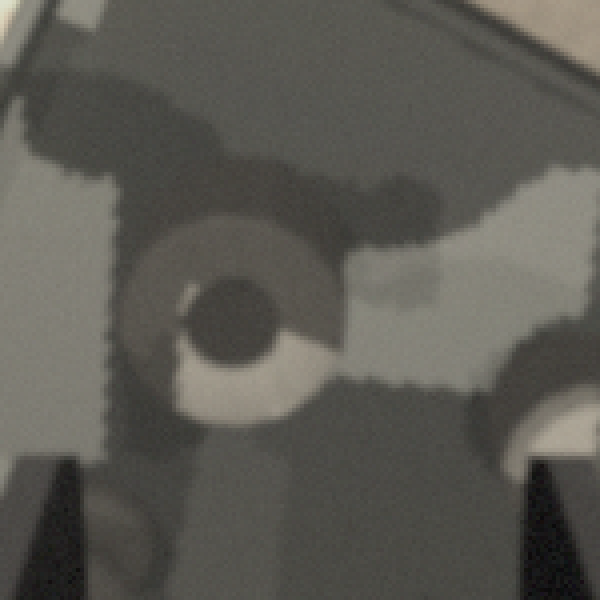

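Call:
send_rows(series="0.004 -0.02 -0.01 -0.5 -1.1 1 0.6;0 0 0 0 0 1 0.6;0 0 0 0 0 0 0.6;0 0 0 0 0 0 0.6")

```text
time_s: 4.0
eef_pos: [0.5834, 0.2524, 0.0842]
orientation: [0.979, 0.202, 0.005, -0.001]
ft_force: [-0.2, 0.8, 0.3]
finger_gap: 0.0511
```

Run:
```python
from h import *
to([.5785,.2505,.013]); 
M=T("wrist"); im=snap("wrist","w4"); ell("wrist","collar",.044); to([.5785,.2505,.013]); level()
u,v=proj("wrist",[*M[:2,3],.044]).astype(int)
s=env.state(); print("under TCP",proj("wrist",[*s["eef_pos"][:2],.044]))
c=cv2.resize(im[150:300,180:330],None,fx=4,fy=4,interpolation=3); cv2.imwrite("pics/c4.png",c[...,::-1])
```

```text
t 4.0 tcp [0.5834 0.2524 0.0842] shift cm [-0.61 -0.03  7.12] axes [[0.918, 0.396, 0.01], [0.396, -0.918, 0.004], [0.011, 0.001, -1.0]] F [-0.2  0.8  0.3] gap 0.0511
collar 0.96 bbox 230 288 178 247 centroid@z [0.5815 0.2519 0.044 ]
t 4.1 tcp [0.5833 0.2522 0.084 ] shift cm [-0.58 -0.04  7.1 ] axes [[0.918, 0.396, 0.01], [0.396, -0.918, 0.003], [0.01, 0.001, -1.0]] F [-0.1 -1.1  0.7] gap 0.0508
turn [ 0.0008 -0.0105  0.0007]
under TCP [259.5335307  210.25285495]
```

View pics/c4.png

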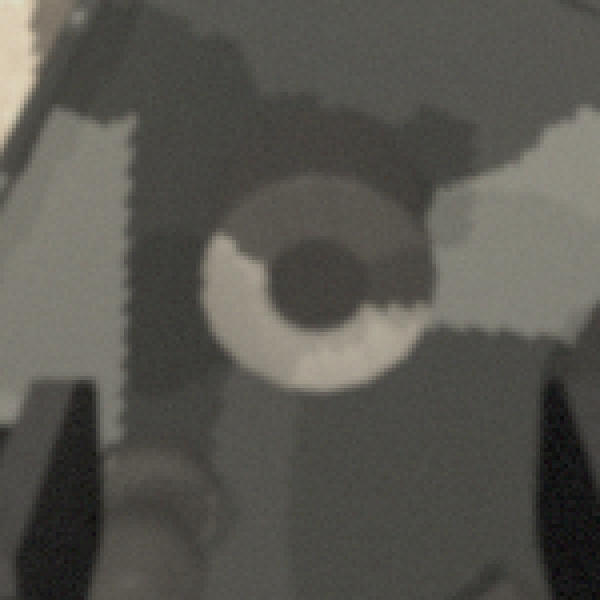

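Call:
send_rows(series="0 -0.01 0 -0.7 0 1.5 0.6;0 0 0 0 0 1.5 0.6;0 0 0 0 0 0 0.6;0 0 0 0 0 0 0.6")

```text
time_s: 4.43
eef_pos: [0.577, 0.2494, 0.0529]
orientation: [0.979, 0.203, 0.001, 0.001]
ft_force: [-0.6, -0.1, -0.8]
finger_gap: 0.0511
```

Run:
```python
from h import *
s=env.state(); print("under TCP",proj("wrist",[*s["eef_pos"][:2],.044]))
im=snap("wrist","w5"); ell("wrist","collar",.044); to([.5765,.25,.013]); level()
```

```text
under TCP [259.60890929 231.01714721]
collar 0.93 bbox 225 293 180 262 centroid@z [0.5818 0.252  0.044 ]
t 4.53 tcp [0.5769 0.2493 0.0531] shift cm [-0.02 -0.08  4.01] axes [[0.918, 0.397, 0.002], [0.397, -0.918, -0.001], [0.001, 0.001, -1.0]] F [-0.5 -0.2  0.2] gap 0.0511
turn [ 0.0014 -0.0012  0.0012]
```

Call:
send_rows(series="0 0 0 0 -0.05 1.5 0.6;0 0 0 0 0 1.5 0.6;0 0 0 0 0 0.8 0.6;0 0 0 0 0 0.3 0.6;0 0 0 0 0 0 0.6")

```text
time_s: 4.95
eef_pos: [0.5789, 0.2503, 0.0109]
orientation: [0.979, 0.202, 0.003, 0.0]
ft_force: [-0.8, -0.2, -0.1]
finger_gap: 0.0512
```

Call:
send_rows(series="0 0 0 0 0 0 0.3;0 0 0 0 0 0 0.3;0 0 0 0 0 0 0.3;0 0 0 0 0 0 0.3;0 0 0 0 0 0 0.3;0 0 0 0 0 0 0.3", newtons=50)

```text
time_s: 5.45
eef_pos: [0.579, 0.2504, 0.011]
orientation: [0.979, 0.202, 0.003, 0.0]
ft_force: [1.1, 0.5, -2.8]
finger_gap: 0.0375
```

Call:
send_rows(series="0 0 0 0 0 -1 0.3;0 0 0 0 0 -2 0.3;0 0 0 0 0 -3 0.3;0 0 0 0 0 -4 0.3;0 0 0 0 0 -4 0.3;0 0 0 0 0 -4 0.3;0 0 0 0 0 -1 0.3;0 0 0 0 0 0 0.3")

```text
time_s: 6.12
eef_pos: [0.5726, 0.2485, 0.207]
orientation: [0.979, 0.202, -0.003, 0.001]
ft_force: [0.2, 0.7, -3.8]
finger_gap: 0.0373
```

Run:
```python
from h import *
s=env.state(); e=s["eef_pos"]
M=T("wrist"); im=snap("wrist","w6"); ell("wrist","collar",e[2]+.033); print("TCP axis at collar top",proj("wrist",e+[0,0,.033],M)); to([.484,-.206,.17]); level()
print(spot("wrist","collar"))
cv2.imwrite("pics/c6.png",im[180:384,130:390][...,::-1].repeat(2,0).repeat(2,1))
```

```text
collar 0.9 bbox 219 300 206 311 centroid@z [0.579  0.2515 0.24  ]
collar 0.72 bbox 292 302 220 231 centroid@z [0.6009 0.2436 0.24  ]
TCP axis at collar top [259.78704994 272.82631831]
t 6.22 tcp [0.5717 0.2483 0.2041] shift cm [-26.03  38.22   3.69] axes [[0.918, 0.397, -0.009], [0.397, -0.918, -0.005], [-0.01, 0.0, -1.0]] F [ 0.3 -0.2 -3.5] gap 0.037
turn [0.0005 0.0104 0.0011]
[(0.56, array([0.5674, 0.2479, 0.1973]), array([257., 238.]))]
```

View pics/c6.png

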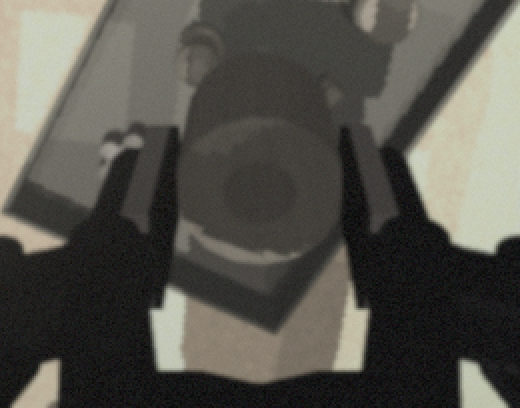

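Call:
send_rows(series="0 0.01 0 -1.5 2 0 0.3;0 0 0 -2.4 3 0 0.3;0 0 0 -2.4 3 0 0.3;0 0 0 -2.4 3 0 0.3;0 0 0 -2.4 3 0 0.3;0 0 0 -2.4 3 0 0.3;0 0 0 -2.4 3 0 0.3;0 0 0 -2.4 3 0 0.3")

```text
time_s: 6.93
eef_pos: [0.4739, -0.0391, 0.1738]
orientation: [0.977, 0.209, -0.025, -0.006]
ft_force: [0.9, -1.2, -2.7]
finger_gap: 0.0372
```

Call:
send_rows(series="0 0 0 -2.4 3 0 0.3;0 0 0 -2.4 3 0 0.3;0 0 0 -2.4 3 0 0.3;0 0 0 -2.4 3 0 0.3;0 0 0 -1.5 1.8 0 0.3;0 0 0 0 0 0 0.3;0 0 0 0 0 0 0.3")

```text
time_s: 7.52
eef_pos: [0.4069, -0.2168, 0.1518]
orientation: [0.978, 0.205, -0.043, -0.019]
ft_force: [0.7, 0.6, -3.3]
finger_gap: 0.0372
```

Run:
```python
from h import *
to([.438,-.226,.20]);level()
M=T("wrist"); im=snap("wrist","w7"); to([.438,-.226,.20])
for t in("post_tip","collar_seat","pull_knob","knob_grip"): print(t,spot("wrist",t))
```

```text
t 7.52 tcp [ 0.4069 -0.2168  0.1518] shift cm [ 2.1   1.82 -5.1 ] axes [[0.912, 0.399, -0.091], [0.402, -0.915, 0.02], [-0.076, -0.055, -0.996]] F [ 0.7  0.6 -3.3] gap 0.0372
turn [-0.0547  0.0759  0.0066]
t 7.57 tcp [ 0.4065 -0.2163  0.1514] shift cm [ 2.11  1.88 -5.15] axes [[0.912, 0.4, -0.093], [0.403, -0.915, 0.02], [-0.077, -0.055, -0.996]] F [-0.4  0.1 -3.5] gap 0.037
post_tip [(0.85, array([ 0.4911, -0.1989,  0.1366]), array([299.,  75.]))]
collar_seat [(0.63, array([ 0.4014, -0.2167,  0.148 ]), array([257., 244.])), (0.49, array([ 0.4886, -0.1981,  0.132 ]), array([295.,  80.]))]
pull_knob [(0.56, array([ 0.4041, -0.2814,  0.0848]), array([341., 227.]))]
knob_grip [(0.76, array([ 0.4011, -0.2774,  0.1064]), array([338., 244.]))]
```

View pics/w7.png

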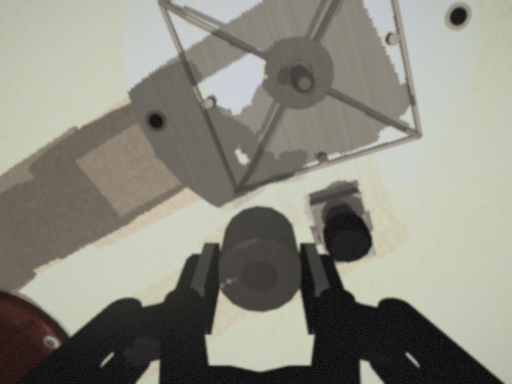

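Call:
send_rows(series="-0.055 0.076 0.007 0 1 -2.5 0.3;0 0 0 1 0.4 -2.2 0.3;0 0 0 0.5 0 0 0.3;0 0 0 0 0 0 0.3;0 0 0 0 0 0 0.3")

```text
time_s: 8.18
eef_pos: [0.4318, -0.2166, 0.198]
orientation: [0.978, 0.209, 0.001, -0.0]
ft_force: [0.5, -0.5, -2.1]
finger_gap: 0.0374
```

Run:
```python
from h import *
M=T("wrist"); im=snap("wrist","w8"); to([.438,-.226,.20]);level()
for t in("post_tip",): print(t,spot("wrist",t))
p=proj("wrist",[.488,-.203,.1325],M).astype(int);print(p)
ell("wrist","post_tip",.1325)
u,v=np.maximum(p-50,0);print(u,v)
cv2.imwrite("pics/c8.png",cv2.resize(im[v:v+100,u:u+100],None,fx=6,fy=6,interpolation=3)[...,::-1])
```

```text
t 8.23 tcp [ 0.4313 -0.2162  0.1974] shift cm [ 0.21  1.17 -0.26] axes [[0.913, 0.408, 0.001], [0.408, -0.913, 0.002], [0.002, -0.002, -1.0]] F [-0.3  0.  -3.8] gap 0.0371
turn [-0.0018 -0.0019  0.0141]
post_tip [(0.92, array([ 0.4859, -0.2002,  0.1345]), array([272., 117.]))]
[275 116]
post_tip 0.72 bbox 130 416 0 257 centroid@z [ 0.4927 -0.1991  0.1325]
225 66
```

View pics/c8.png

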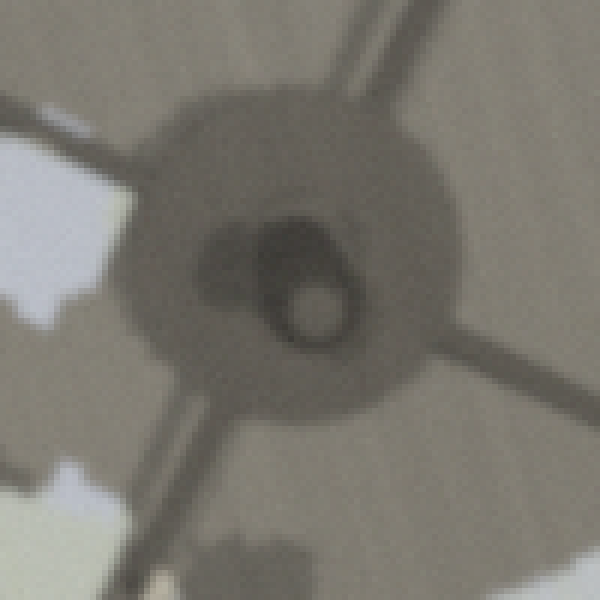

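Run:
```python
from h import *
M=T("wrist")
print(env.state()["time_s"],plane("wrist",[277.6,116.8],.1325,M),plane("wrist",[273,108],.0775,M))
s=env.state();print(s["eef_pos"]); print("collar top px at same depth", plane("wrist",[260.5,275],s["eef_pos"][2]+.033,M))
```

```text
8.3333 [ 0.48719999 -0.20396055  0.1325    ] [ 0.48688239 -0.20286689  0.0775    ]
[ 0.43054199 -0.21636201  0.19675672]
collar top px at same depth [ 0.42945967 -0.21736072  0.22975672]
```

Call:
send_rows(series="0 0 0.014 2 0.4 0 0.3;0 0 0 2 0.4 0 0.3;0 0 0 1.7 0.3 0.5 0.3;0 0 0 0.2 0 1 0.3;0 0 0 0 0 0.5 0.3;0 0 0 0 0 0 0.3")

```text
time_s: 8.83
eef_pos: [0.4866, -0.2008, 0.1695]
orientation: [0.98, 0.201, -0.005, -0.004]
ft_force: [0.4, -0.4, -3.6]
finger_gap: 0.0369
```

Run:
```python
from h import *
to([.489,-.203,.150]);level()
```

```text
t 8.83 tcp [ 0.4866 -0.2008  0.1695] shift cm [0.15 0.31 1.95] axes [[0.919, 0.394, -0.011], [0.394, -0.919, 0.007], [-0.008, -0.011, -1.0]] F [ 0.4 -0.4 -3.6] gap 0.0369
turn [-0.0107  0.0078 -0.0014]
```

Call:
send_rows(series="-0.011 0.008 0 0.15 0.3 0.6 0.3;0 0 0 0 0 0.6 0.3;0 0 0 0 0 0.2 0.3;0 0 0 0 0 0 0.3;0 0 0 0 0 0 0.3")

```text
time_s: 9.25
eef_pos: [0.4836, -0.2026, 0.1516]
orientation: [0.98, 0.2, -0.004, -0.002]
ft_force: [0.6, 0.1, -1.8]
finger_gap: 0.037
```

Run:
```python
from h import *
to([.489,-.203,.140]);level()
M=T("wrist"); im=snap("wrist","w9"); e=env.state()["eef_pos"]
print("collar top axis px",proj("wrist",e+[-.001,-.001,.033],M),"post tip px",proj("wrist",[.488,-.2038,.1325],M))
cv2.imwrite("pics/c9.png",cv2.resize(im[150:350,160:360],None,fx=3,fy=3,interpolation=3)[...,::-1])
sc=read_camera("scene"); cv2.imwrite("pics/sc9.png",sc[...,::-1])
to([.489,-.203,.140])
```

```text
t 9.25 tcp [ 0.4836 -0.2026  0.1516] shift cm [0.49 0.26 1.15] axes [[0.92, 0.393, -0.008], [0.393, -0.92, 0.003], [-0.006, -0.006, -1.0]] F [ 0.6  0.1 -1.8] gap 0.037
turn [-0.0059  0.0062 -0.0032]
collar top axis px [260.50057269 275.30037681] post tip px [264.66576057 217.66598252]
t 9.35 tcp [ 0.484  -0.2027  0.152 ] shift cm [0.45 0.23 1.19] axes [[0.92, 0.393, -0.007], [0.393, -0.92, 0.003], [-0.006, -0.005, -1.0]] F [ 0.2  0.1 -1.4] gap 0.037
```

Call:
send_rows(series="-0.006 0.006 -0.003 0.5 0.2 0 0.3;0 0 0 0.1 0 0 0.3;0 0 0 0 0 0 0.3;0 0 0 0 0 0 0.3")

```text
time_s: 9.68
eef_pos: [0.492, -0.2028, 0.1537]
orientation: [0.979, 0.202, 0.002, 0.002]
ft_force: [0.2, 0.4, -2.7]
finger_gap: 0.0371
```

Run:
```python
from h import *
to([.489,-.203,.140]);level()
```

```text
t 9.68 tcp [ 0.492  -0.2028  0.1537] shift cm [-0.29 -0.11  1.37] axes [[0.918, 0.396, 0.004], [0.396, -0.918, -0.002], [0.003, 0.004, -1.0]] F [ 0.2  0.4 -2.7] gap 0.0371
turn [ 0.004 -0.003 -0.   ]
```

Call:
send_rows(series="0.003 -0.002 0 -0.2 -0.1 0.3 0.3;0 0 0 0 0 0.3 0.3;0 0 0 0 0 0 0.3;0 0 0 0 0 0 0.3")

```text
time_s: 10.02
eef_pos: [0.49, -0.2027, 0.1475]
orientation: [0.979, 0.202, 0.001, 0.001]
ft_force: [0.2, -0.1, -3.0]
finger_gap: 0.0369
```

Run:
```python
from h import *
to([.489,-.203,.140]);level()
```

```text
t 10.02 tcp [ 0.49   -0.2027  0.1475] shift cm [-0.1  -0.01  0.75] axes [[0.918, 0.396, 0.002], [0.396, -0.918, -0.001], [0.001, 0.001, -1.0]] F [ 0.2 -0.1 -3. ] gap 0.0369
turn [ 0.0014 -0.0012  0.0005]
```

Call:
send_rows(series="0.001 -0.001 0 -0.1 0 0.4 0.3;0 0 0 0 0 0.4 0.3;0 0 0 0 0 0.4 0.3;0 0 0 0 0 0.2 0.3;0 0 0 0 0 0 0.3")

```text
time_s: 10.43
eef_pos: [0.4885, -0.203, 0.1315]
orientation: [0.979, 0.202, -0.0, -0.0]
ft_force: [0.7, -0.6, -2.5]
finger_gap: 0.0373
```

Run:
```python
from h import *
to([.489,-.203,.0845]);level();print(env.state()["ft_torque"])
```

```text
t 10.43 tcp [ 0.4885 -0.203   0.1315] shift cm [0.05 0.02 4.7 ] axes [[0.918, 0.396, -0.001], [0.396, -0.918, 0.0], [-0.001, -0.0, -1.0]] F [ 0.7 -0.6 -2.5] gap 0.0373
turn [-0.0005  0.0006  0.0003]
[0.01985784 0.0041319  0.0111842 ]
```

Call:
send_rows(series="0 0 0 0 0 0.4 0.3;0 0 0 0 0 0.4 0.3;0 0 0 0 0 0.4 0.3;0 0 0 0 0 0.3 0.3;0 0 0 0 0 0 0.3")

```text
time_s: 10.85
eef_pos: [0.4885, -0.203, 0.1146]
orientation: [0.979, 0.202, -0.0, -0.0]
ft_force: [0.4, -0.1, -1.9]
finger_gap: 0.0369
```

Run:
```python
from h import *
to([.489,-.203,.0845]);level();print(env.state()["ft_torque"])
```

```text
t 10.85 tcp [ 0.4885 -0.203   0.1146] shift cm [0.05 0.02 3.01] axes [[0.918, 0.396, -0.001], [0.396, -0.918, 0.0], [-0.001, -0.001, -1.0]] F [ 0.4 -0.1 -1.9] gap 0.0369
turn [-0.0006  0.0006  0.0003]
[-0.01227426 -0.03963539 -0.01805085]
```

Call:
send_rows(series="0 0 0 0 0 0.5 0.3;0 0 0 0 0 0.5 0.3;0 0 0 0 0 0.5 0.3;0 0 0 0 0 0.5 0.3;0 0 0 0 0 0.3 0.3;0 0 0 0 0 0.2 0.3;0 0 0 0 0 0 0.3")

```text
time_s: 11.43
eef_pos: [0.4885, -0.203, 0.0866]
orientation: [0.979, 0.202, -0.0, -0.0]
ft_force: [0.5, 0.4, -3.3]
finger_gap: 0.0372
```

Call:
send_rows(series="0 0 0 0 0 0.2 0.3;0 0 0 0 0 0.1 0.3;0 0 0 0 0 0 0.3")

```text
time_s: 11.68
eef_pos: [0.489, -0.2033, 0.0847]
orientation: [0.979, 0.202, -0.0, -0.0]
ft_force: [-0.7, -0.5, -2.8]
finger_gap: 0.0371
```

Call:
send_rows(series="0 0 0 0 0 0.1 0.3;0 0 0 0 0 0.1 0.3;0 0 0 0 0 0 0.3")

```text
time_s: 11.93
eef_pos: [0.4895, -0.2037, 0.0847]
orientation: [0.979, 0.202, -0.0, 0.0]
ft_force: [-1.0, 0.1, -2.5]
finger_gap: 0.0372
```

Call:
send_rows(series="0 0 0 0 0 0.1 0.3;0 0 0 0 0 0.1 0.3;0 0 0 0 0 0 0.3")

```text
time_s: 12.18
eef_pos: [0.4899, -0.204, 0.0846]
orientation: [0.979, 0.202, 0.0, 0.001]
ft_force: [-0.6, -0.4, -1.7]
finger_gap: 0.0373
```

Call:
send_rows(series="0 0 0 -0.1 0 0.3 0.3;0 0 0 0 0 0 0.3")

```text
time_s: 12.35
eef_pos: [0.4908, -0.2045, 0.085]
orientation: [0.979, 0.202, 0.001, 0.001]
ft_force: [-0.4, 0.0, -3.1]
finger_gap: 0.0371
```

Call:
send_rows(series="0 0 0 -0.15 0.0 0.5 0.3;0 0 0 0 0 0.3 0.3")

```text
time_s: 12.52
eef_pos: [0.4919, -0.2051, 0.0843]
orientation: [0.979, 0.202, 0.003, 0.0]
ft_force: [-9.9, 4.8, 19.2]
finger_gap: 0.0371
```

Run:
```python
from h import *
to([.489,-.203,.0845]);level();s=env.state();print(s["ft_torque"],s["tau"])
```

```text
t 12.52 tcp [ 0.4919 -0.2051  0.0843] shift cm [-0.18 -0.31 -0.02] axes [[0.918, 0.396, 0.005], [0.396, -0.918, 0.001], [0.005, 0.001, -1.0]] F [-9.9  4.8 19.2] gap 0.0371
turn [ 0.0015 -0.005   0.0002]
[ 0.84041843  1.92660095 -0.00544631] [-5.40967647e-02 -2.60419232e+01 -2.53963637e+01  3.94737907e-01
 -3.56910400e+00 -1.05393422e-02]
```

Call:
send_rows(series="0.0015 -0.005 0 -0.15 -0.25 0 0.3;0 0 0 0 0 0 0.3")

```text
time_s: 12.68
eef_pos: [0.4902, -0.2039, 0.0851]
orientation: [0.979, 0.202, 0.001, 0.001]
ft_force: [-0.0, 0.5, -2.5]
finger_gap: 0.0373
```

Run:
```python
from h import *
to([.489,-.203,.0845]);level();s=env.state();print(s["ft_torque"])
```

```text
t 12.68 tcp [ 0.4902 -0.2039  0.0851] shift cm [-0.08 -0.13  0.06] axes [[0.918, 0.396, 0.002], [0.396, -0.918, -0.001], [0.001, 0.002, -1.0]] F [-0.   0.5 -2.5] gap 0.0373
turn [ 0.0021 -0.0014  0.0002]
[-0.03064026 -0.02480214  0.01649144]
```

Call:
send_rows(series="0 0 0 0 0 0 0.5;0 0 0 0 0 0 0.62;0 0 0 0 0 0 0.62;0 0 0 0 0 0 0.62;0 0 0 0 0 0 0.62")

```text
time_s: 13.1
eef_pos: [0.4905, -0.2044, 0.083]
orientation: [0.979, 0.202, 0.001, 0.001]
ft_force: [-0.5, 0.0, -1.0]
finger_gap: 0.0531
```

Run:
```python
from h import *
to([.489,-.203,.2]);level()
```

```text
t 13.1 tcp [ 0.4905 -0.2044  0.083 ] shift cm [ -0.06  -0.15 -11.7 ] axes [[0.918, 0.396, 0.003], [0.396, -0.918, -0.002], [0.002, 0.003, -1.0]] F [-0.5  0.  -1. ] gap 0.0531
turn [ 0.0034 -0.0022  0.0001]
```

Call:
send_rows(series="0.003 -0.002 0 0 -0.1 -1 0.62;0 0 0 0 0 -2 0.62;0 0 0 0 0 -3 0.62;0 0 0 0 0 -3 0.62;0 0 0 0 0 -2 0.62;0 0 0 0 0 0 0.62;0 0 0 0 0 0 0.62")

```text
time_s: 13.68
eef_pos: [0.4888, -0.2026, 0.1988]
orientation: [0.979, 0.202, -0.002, -0.001]
ft_force: [0.1, 0.0, -0.1]
finger_gap: 0.0527
```

Run:
```python
from h import *
to([.36,-.302,.2]);level()
print(spot("top","collar"))
```

```text
t 13.68 tcp [ 0.4888 -0.2026  0.1988] shift cm [-15.76   4.03  -0.09] axes [[0.918, 0.395, -0.004], [0.395, -0.918, 0.002], [-0.002, -0.003, -1.0]] F [ 0.1  0.  -0.1] gap 0.0527
turn [-0.0034  0.0024 -0.0001]
[(0.68, array([ 0.5783,  0.2511, -0.0006]), array([159., 171.])), (0.58, array([ 0.4004, -0.2793,  0.0815]), array([373., 247.])), (0.2, array([ 0.7463, -0.1709, -0.0035]), array([324., 111.]))]
```

Call:
send_rows(series="-0.003 0.002 0 -3 0.8 0 0.62;0 0 0 -3 0.8 -0.2 0.62;0 0 0 -3 0.8 -0.2 0.62;0 0 0 -3 0.8 -0.2 0.62;0 0 0 -2 0.4 0 0.62;0 0 0 0 0 0 0.62;0 0 0 0 0 0 0.62")

```text
time_s: 14.32
eef_pos: [0.3672, -0.2896, 0.1953]
orientation: [0.979, 0.204, -0.004, -0.006]
ft_force: [-0.1, -0.3, 0.0]
finger_gap: 0.0528
```

Run:
```python
from h import *
s=env.state(); M=T("wrist"); im=snap("wrist","w10"); to([.36,-.302,.2]);level()
print("pred: knob top",proj("wrist",[.401,-.284,.111],M),"collar top",proj("wrist",[.488,-.2035,.1175],M),"tip",proj("wrist",[.488,-.2035,.1325],M))
for t in("knob_grip","pull_knob","post_tip","collar","collar_seat"): print(t,spot("wrist",t))
ell("wrist","pull_knob",.11); ell("wrist","collar",.1175)
```

```text
t 14.37 tcp [ 0.3672 -0.2893  0.195 ] shift cm [-1.18  0.87 -0.5 ] axes [[0.917, 0.4, -0.011], [0.4, -0.917, 0.011], [-0.006, -0.014, -1.0]] F [ 0.1 -0.1 -0.3] gap 0.0529
turn [-0.0144  0.0057  0.0047]
pred: knob top [272.34798998 144.82382738] collar top [212.58941684 -27.36259034] tip [208.94250795 -34.08913897]
knob_grip [(0.62, array([ 0.4875, -0.205 ,  0.0025]), array([232.,   7.])), (0.6, array([ 0.4019, -0.281 ,  0.1024]), array([269., 141.]))]
pull_knob [(0.85, array([ 0.4043, -0.2811,  0.0837]), array([270., 134.]))]
post_tip []
collar []
collar_seat [(0.18, array([ 0.3995, -0.2823,  0.1057]), array([269., 146.]))]
pull_knob 0.58 bbox 251 293 116 161 centroid@z [ 0.4065 -0.2818  0.11  ]
collar 0.76 bbox 198 244 0 15 centroid@z [ 0.4741 -0.2154  0.1175]
collar 0.59 bbox 73 382 0 183 centroid@z [ 0.4395 -0.2363  0.1175]
```

View pics/w10.png

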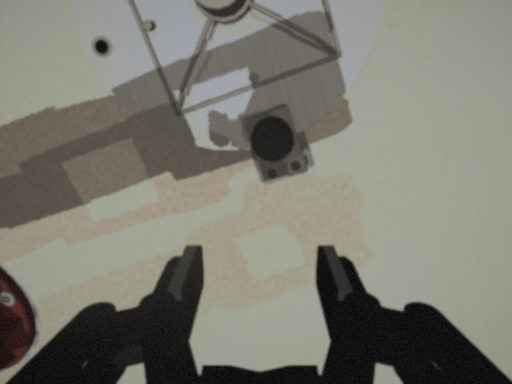

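Call:
send_rows(series="-0.014 0.006 0.005 1.8 0.4 1 0.62;0 0 0 1.6 0.3 1.5 0.62;0 0 0 0.3 0 1.5 0.62;0 0 0 0 0 0 0.62;0 0 0 0 0 0 0.62")

```text
time_s: 15.13
eef_pos: [0.4103, -0.2809, 0.1578]
orientation: [0.979, 0.205, 0.003, 0.004]
ft_force: [-0.2, -0.4, 0.6]
finger_gap: 0.0529
```

Run:
```python
from h import *
M=T("wrist"); im=snap("wrist","w11"); to([.4045,-.282,.084]);level()
print("pred knob top",proj("wrist",[.4045,-.282,.111],M))
for t in("knob_grip","pull_knob"): print(t,spot("wrist",t))
ell("wrist","pull_knob",.11)
print("collar_seat/tip",spot("wrist","post_tip"),spot("wrist","collar"));ell("wrist","collar",.1175)
g=cv2.cvtColor(im,cv2.COLOR_RGB2GRAY)
d=trace("wrist","pull_knob")[0]["mask"]; d=cv2.dilate(d.astype(np.uint8),np.ones((15,15)))
y,x=np.nonzero((g<45)&(d>0)&(np.arange(384)[:,None]<330)); print("dark",x.min(),x.max(),y.min(),y.max(),x.mean(),y.mean(), plane("wrist",[x.mean(),y.mean()],.111,M))
```

```text
t 15.18 tcp [ 0.4099 -0.2807  0.1577] shift cm [-0.57 -0.15  7.36] axes [[0.916, 0.4, 0.006], [0.4, -0.916, -0.006], [0.004, 0.008, -1.0]] F [-0.7  0.6 -0.7] gap 0.0529
turn [ 0.0077 -0.0036  0.0053]
pred knob top [257.04492347 213.87874709]
knob_grip [(0.7, array([ 0.4871, -0.2013,  0.0788]), array([196.,  45.])), (0.57, array([ 0.3986, -0.2808,  0.1058]), array([252., 217.]))]
pull_knob [(0.91, array([ 0.4029, -0.2842,  0.0828]), array([258., 201.]))]
pull_knob 0.65 bbox 234 281 185 233 centroid@z [ 0.4065 -0.282   0.11  ]
collar_seat/tip [(0.71, array([ 0.4896, -0.2062,  0.1355]), array([186.,  36.]))] [(0.66, array([ 0.4854, -0.204 ,  0.0774]), array([198.,  50.]))]
collar 0.64 bbox 157 230 6 79 centroid@z [ 0.488  -0.2073  0.1175]
collar 0.29 bbox 234 280 185 234 centroid@z [ 0.4093 -0.281   0.1175]
dark 236 279 181 233 257.18099547511315 207.70814479638008 [ 0.40866423 -0.28028547  0.111     ]
```

Call:
send_rows(series="0.007 -0.004 0.005 -0.4 -0.1 1 0.62;0 0 0 0 0 1.5 0.62;0 0 0 0 0 0.8 0.62;0 0 0 0 0 0 0.62;0 0 0 0 0 0 0.62")

```text
time_s: 15.95
eef_pos: [0.4053, -0.2838, 0.1243]
orientation: [0.98, 0.2, 0.001, 0.002]
ft_force: [-0.8, -0.7, 0.6]
finger_gap: 0.0528
```

Run:
```python
from h import *
to([.4055,-.2815,.084]);level()
```

```text
t 15.95 tcp [ 0.4053 -0.2838  0.1243] shift cm [ 0.11 -0.22  4.03] axes [[0.92, 0.393, 0.002], [0.393, -0.92, -0.004], [0.0, 0.004, -1.0]] F [-0.8 -0.7  0.6] gap 0.0528
turn [ 0.0043 -0.0004 -0.0032]
```

Call:
send_rows(series="0.004 0 -0.003 0.1 -0.2 1 0.62;0 0 0 0 0 1.3 0.62;0 0 0 0 0 1 0.62;0 0 0 0 0 0.5 0.62;0 0 0 0 0 0 0.62;0 0 0 0 0 0 0.62")

```text
time_s: 16.45
eef_pos: [0.4058, -0.2817, 0.0839]
orientation: [0.979, 0.202, 0.0, 0.0]
ft_force: [0.1, -0.1, -0.2]
finger_gap: 0.053
```

Run:
```python
from h import *
to([.4055,-.2815,.084]);level()
M=T("wrist"); im=snap("wrist","w12"); print(proj("wrist",[.4055,-.2815,.111],M))
for t in("knob_grip","pull_knob"): print(t,spot("wrist",t))
ell("wrist","pull_knob",.11);ell("wrist","collar",.1175)
```

```text
t 16.45 tcp [ 0.4058 -0.2817  0.0839] shift cm [-0.02 -0.03 -0.01] axes [[0.918, 0.396, 0.001], [0.396, -0.918, -0.0], [0.001, 0.0, -1.0]] F [ 0.1 -0.1 -0.2] gap 0.053
turn [ 0.0004 -0.0008  0.0001]
[259.07366377 265.67762892]
knob_grip [(0.75, array([ 0.4013, -0.2815,  0.1047]), array([255., 265.]))]
pull_knob [(0.82, array([ 0.4009, -0.2814,  0.0845]), array([255., 246.]))]
pull_knob 0.84 bbox 226 293 222 293 centroid@z [ 0.4088 -0.281   0.11  ]
collar 0.86 bbox 98 220 0 72 centroid@z [ 0.4827 -0.2112  0.1175]
```

Call:
send_rows(series="0 0 0 0 0 0 0.2;0 0 0 0 0 0 0.2;0 0 0 0 0 0 0.2;0 0 0 0 0 0 0.2;0 0 0 0 0 0 0.2;0 0 0 0 0 0 0.2", newtons=80)

```text
time_s: 17.2
eef_pos: [0.4086, -0.2828, 0.0907]
orientation: [0.979, 0.202, 0.003, 0.002]
ft_force: [0.1, -0.1, -0.5]
finger_gap: 0.0173
```

Run:
```python
from h import *
to([.4055,-.2815,.099]);level()
```

```text
t 17.2 tcp [ 0.4086 -0.2828  0.0907] shift cm [-0.23 -0.24 -0.83] axes [[0.919, 0.395, 0.006], [0.395, -0.919, -0.002], [0.005, 0.004, -1.0]] F [ 0.1 -0.1 -0.5] gap 0.0173
turn [ 0.0042 -0.0046 -0.0002]
```

Run:
```python
from h import *
M=T("wrist"); im=snap("wrist","w13"); sc=snap("scene","s13")
e=env.state()["eef_pos"]; print("tcp px",proj("wrist",e,M),"knob top pred",proj("wrist",[.4055,-.2815,.111],M), proj("scene",e), proj("scene",[.4055,-.2815,.1]))
w=cv2.imread("pics/w12.png")[...,::-1]
a=np.hstack([cv2.resize(x[140:384,120:390],(400,361),interpolation=3) for x in (w,im)])
b=cv2.resize(sc[110:230,110:270],(318,239),interpolation=3)
c=np.zeros((600,800,3),np.uint8); c[:361]=a; c[361:600,:318]=b
cv2.imwrite("pics/c13.png",c[...,::-1])
for t in("knob_grip","pull_knob"): print(t,spot("wrist",t))
ell("wrist","pull_knob",.11);to(e);level()
```

```text
tcp px [258.85569137 238.20463226] knob top pred [254.90122452 261.78271827] [172.35265475 159.35957538] [172.58760257 156.04519334]
knob_grip [(0.83, array([ 0.4038, -0.28  ,  0.1027]), array([252., 255.]))]
pull_knob [(0.68, array([ 0.4028, -0.2819,  0.0835]), array([256., 240.]))]
pull_knob 0.91 bbox 228 285 220 288 centroid@z [ 0.4099 -0.2804  0.11  ]
t 17.45 tcp [ 0.4079 -0.2822  0.0898] shift cm [ 0.02  0.04 -0.04] axes [[0.919, 0.395, 0.004], [0.395, -0.919, -0.0], [0.004, 0.002, -1.0]] F [-0.7 -0.9  0.7] gap 0.0169
turn [ 0.0021 -0.0037 -0.0003]
```

View pics/c13.png

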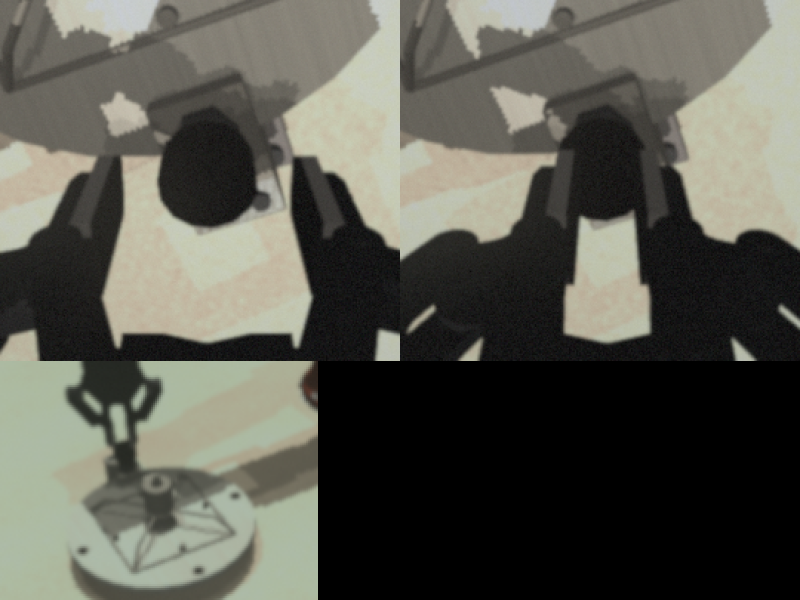

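The collar is on the post. The fingers slipped up over the rounded top of the knob because the grip was too high. I'll open and grip lower.

Call:
send_rows(series="0 0 0 0 0 -0.2 0.62;0 0 0 0 0 0 0.62;0 0 0 0 0 0 0.62;0 0 0 0 0 0 0.62;0 0 0 0 0 0 0.62", newtons=45)

```text
time_s: 17.87
eef_pos: [0.4071, -0.2817, 0.0909]
orientation: [0.979, 0.202, 0.001, -0.0]
ft_force: [-0.1, -0.7, -0.8]
finger_gap: 0.053
```

Run:
```python
from h import *
to([.4055,-.2815,.074]);level()
```

```text
t 17.87 tcp [ 0.4071 -0.2817  0.0909] shift cm [-0.15 -0.09  1.69] axes [[0.919, 0.395, 0.003], [0.395, -0.919, 0.001], [0.003, 0.0, -1.0]] F [-0.1 -0.7 -0.8] gap 0.053
turn [ 0.0003 -0.0028 -0.0005]
```

Call:
send_rows(series="0 -0.003 0 -0.1 -0.1 0.8 0.62;0 0 0 0 0 0.8 0.62;0 0 0 0 0 0.3 0.62;0 0 0 0 0 0 0.62")

```text
time_s: 18.2
eef_pos: [0.4057, -0.2811, 0.0699]
orientation: [0.979, 0.202, -0.0, 0.0]
ft_force: [-0.4, 0.2, -0.1]
finger_gap: 0.053
```

Run:
```python
from h import *
to([.4055,-.2815,.074]);level()
```

```text
t 18.2 tcp [ 0.4057 -0.2811  0.0699] shift cm [-0.03  0.03 -0.41] axes [[0.919, 0.395, -0.0], [0.395, -0.919, -0.001], [-0.0, 0.0, -1.0]] F [-0.4  0.2 -0.1] gap 0.053
turn [ 0.0005  0.0004 -0.0005]
```

Call:
send_rows(series="0 0 0 0 0 -0.3 0.62;0 0 0 0 0 0 0.45;0 0 0 0 0 0 0.45;0 0 0 0 0 0 0.3")

```text
time_s: 18.53
eef_pos: [0.4056, -0.2819, 0.0727]
orientation: [0.979, 0.202, -0.001, 0.001]
ft_force: [1.0, -3.3, -0.6]
finger_gap: 0.0307
```

Call:
send_rows(series="0 0 0 0 0 0 0.25;0 0 0 0 0 0 0.25")

```text
time_s: 18.7
eef_pos: [0.4056, -0.282, 0.0727]
orientation: [0.979, 0.202, -0.0, 0.001]
ft_force: [0.9, -1.0, -1.6]
finger_gap: 0.0307
```

Call:
send_rows(series="0 0 0 0 0 0 0.25;0 0 0 0 0 0 0.25")

```text
time_s: 18.87
eef_pos: [0.4057, -0.2819, 0.0727]
orientation: [0.979, 0.202, -0.0, 0.001]
ft_force: [0.4, -1.2, -0.7]
finger_gap: 0.0305
```

Call:
send_rows(series="0 0 0 0 0 0 0.2;0 0 0 0 0 -0.5 0.2;0 0 0 0 0 -0.5 0.2;0 0 0 0 0 -0.5 0.2", newtons=60)

```text
time_s: 19.2
eef_pos: [0.4056, -0.2819, 0.0854]
orientation: [0.979, 0.201, 0.0, 0.002]
ft_force: [4.0, -4.8, -12.6]
finger_gap: 0.03
```

Run:
```python
from h import *
to([.4057,-.2819,.0877]);level()
```

```text
t 19.2 tcp [ 0.4056 -0.2819  0.0854] shift cm [ 0.01  0.   -0.23] axes [[0.919, 0.395, 0.001], [0.395, -0.919, -0.003], [-0.0, 0.003, -1.0]] F [  4.   -4.8 -12.6] gap 0.03
turn [ 0.0031  0.     -0.0009]
```

Call:
send_rows(series="0 0 0 0 0 -0.4 0.2;0 0 0 0 0 -0.4 0.2;0 0 0 0 0 -0.3 0.2")

```text
time_s: 19.45
eef_pos: [0.4057, -0.2819, 0.0881]
orientation: [0.98, 0.201, 0.003, 0.004]
ft_force: [7.8, -7.6, -21.8]
finger_gap: 0.0299
```

Call:
send_rows(series="0 0 0 0 0 -0.3 0.2;0 0 0 0 0 -0.3 0.2;0 0 0 0 0 -0.3 0.2")

```text
time_s: 19.7
eef_pos: [0.4058, -0.282, 0.0881]
orientation: [0.98, 0.201, 0.005, 0.006]
ft_force: [8.8, -9.1, -23.8]
finger_gap: 0.0298
```

Run:
```python
from h import *
M=T("wrist"); im=snap("wrist","w14"); snap("scene","s14"); snap("top","t14")
for c,t in(("wrist","pull_knob"),("wrist","collar"),("wrist","post_tip"),("scene","pull_knob"),("scene","collar"),("top","collar"),("scene","frame"),("top","frame"),("top","shears")): print(c,t,spot(c,t))
print(spot_point.__name__,"knob top px pulled/home",proj("wrist",[.4055,-.2815,.126],M),proj("wrist",[.4055,-.2815,.111],M)); ell("wrist","pull_knob",.126)
to([.4057,-.2819,.0881]);level()
```

```text
wrist pull_knob [(0.59, array([ 0.4024, -0.2843,  0.0975]), array([262., 254.]))]
wrist collar [(0.85, array([ 0.4867, -0.2004,  0.075 ]), array([170.,  27.]))]
wrist post_tip [(0.69, array([ 0.4873, -0.2029,  0.1363]), array([132.,   4.]))]
scene pull_knob [(0.74, array([ 7.452e-01, -1.726e-01, -4.000e-04]), array([172., 277.])), (0.59, array([ 0.4016, -0.2876,  0.1006]), array([171., 155.])), (0.48, array([ 0.4858, -0.205 ,  0.0487]), array([191., 191.]))]
scene collar [(0.51, array([ 0.4887, -0.2035,  0.0774]), array([190., 184.]))]
top collar [(0.77, array([ 0.492 , -0.2051,  0.0738]), array([342., 208.]))]
scene frame [(0.8, array([ 0.4873, -0.2059,  0.0491]), array([191., 191.]))]
top frame [(0.89, array([ 0.4893, -0.208 ,  0.0503]), array([341., 210.]))]
top shears [(0.7, array([ 7.440e-01, -1.679e-01,  6.000e-04]), array([323., 112.])), (0.48, array([0.5684, 0.1702, 0.0056]), array([190., 175.])), (0.18, array([ 0.4901, -0.2035,  0.0759]), array([341., 209.]))]
call knob top px pulled/home [259.69460713 278.31026502] [259.22880273 260.46988851]
pull_knob 0.85 bbox 225 294 229 307 centroid@z [ 0.4096 -0.2798  0.126 ]
t 20.35 tcp [ 0.4058 -0.2819  0.0881] shift cm [-0.01 -0.01 -0.  ] axes [[0.919, 0.393, 0.012], [0.393, -0.919, -0.01], [0.007, 0.013, -1.0]] F [  8.3  -8.  -24.2] gap 0.0298
turn [ 0.0134 -0.0068 -0.0024]
```

```bash
python3 -c "
from h import *
print(job_done()); s=env.state(); print(s['eef_pos'],s['ft_force'],s['finger_gap'])"
```

```text
the job is handed in; nothing more can be done
None
the job is handed in; nothing more can be done
```

The collar is on the post, resting on the spider, and let go. The gripper is holding the plunger knob pulled up against its stop, and I handed the job in at about 20.4 s.

**Collar:** I picked the tall bored ring out of the tray and lowered it over the post. It touched down on the washer at the expected height, pressing about 20 N for a moment, and I opened the fingers there. Afterwards the networks put it at about (0.487–0.492, -0.200 to -0.205, 0.074–0.077) m. The seat is at about (0.488, -0.203, 0.0775) m, so they agree to within their error of about 4 mm.

**Plunger:** The first grip on the knob failed. It was too high and slipped up off the rounded top, with the pin still home. I gripped again about 11 mm lower, which held. Pulling raised the tool 15.4 mm and stopped there with a steady 24 N; the spring alone gives 13.5 N at the stop. The wrist camera put the knob 14 mm higher than before. The scene camera put it at 0.1006 m, about 19 mm higher, and gave its best match to the shears.

**Surroundings:** The network positions for the ring and the shears matched where they were. I did not check the other fittings, the jar, the spool or the turntable angle separately at the end. After the pick-up the arm did not go back to the tray.

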